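Raise the counterweighted hold-down and index the bao plank

ROBOT

A 6-joint arm with a two-finger parallel gripper is mounted at the origin on the work surface. World frame = base frame: x ahead of the robot, y to its left, z up, the work surface at z = 0. Lengths are in m, angles in rad, forces in N, time in s.
With the tool pointing down it reaches from about 0.275 to 0.725 m from the base axis. Payload 5.6 kg.
Tool frame: the origin (TCP) lies on the centre line of the jaws, within the pads' length; the fingertips stand nose_length ahead of it and the grasp point (between the pads) lies 6 mm ahead of it (nose_length is the distance from the TCP to the fingertips, in m); z points along the fingers, y is the line along which they close (so a half turn about z gives the same grasp; the last joint's range is limited). The gripper opens to 85 mm and grips with 20 to 120 N. Pads are 22 mm wide; open, the fingers measure 114 mm over their backs; the gripper's body (76 mm by 85 mm) begins 54 mm behind the grasp point. The pads swing forward as they close: fully open they stand 13 mm farther back than shut.
Start: joints at [1.387, 0.255, 0.108, 0, -1.424, -0.285], TCP at [0.248, 0.491, 0.256] pointing down, gripper open.
Joint ranges: [-2.95, 2.95], [-1.21, 1.97], [-1.09, 1.5], [-2.87, 1.71], [-2.94, -0.07], [-3.05, 3.05]. Speed limits (rad/s): [2.57, 2.57, 3.14, 3.14, 3.14, 3.14].

INTERFACE

Orientations are given as a unit quaternion [x, y, z, w].
In Python, from bench import reach, move_linear, move_j, set_gripper, wait, inverse_kinematics, observe, camera, camera_info, Unreachable, hand_in, spot_in, tip_of, nose_length gives the robot as it stands. Calls block until the motion is done:
- reach(position, orientation): joint-space move of the TCP to a pose.
- move_linear(position, ori=None, v=0.15): straight line of the TCP; ori=None keeps the orientation; v is the mean speed in m/s.
- move_j(angles): joint-space move.
- set_gripper(opening, grasp_force=None): finger opening in m; grasp_force is the grip in N (None keeps the last); returns when the fingers have stopped.
- wait(seconds).
- inverse_kinematics(position, orientation): joint angles nearest the present ones, or None.
- observe(): the state.
- camera(name): name is "scene" or "side" or "wrist"; returns (picture, depth): 480x640x3 uint8, red, green, blue; 480x640 float32, m along the optical axis (not along the pixel's ray), 0 where there is no reading.
- camera_info(name): a dict with "camera_matrix" (3x3 intrinsics, pixels), "eye" and "rotation" of the camera in the world. Camera axes: x right, y down, z forward; pixel columns grow to the right and rows downward; lengths in m; the calibration is good to about 2 mm. A picture is of the moment at which its call begins: read the wrist's pose just before it. camera_info takes no time and is no camera call; for the wrist camera it gives the pose at the moment of the call.
A pose or a line that the arm cannot do raises Unreachable and nothing moves.
- hand_in(): hands the job in; it is judged then, once.
Trained networks look in the newest picture that a camera, given by its name, has taken for a name from the list of things; names that differ only in an ending like _2 or _b are one class to them, and where a whole thing is asked for, a point or a joint stands for the part that bears it (a point fixed in the world has none). Each returns a list of dicts, best first, with "score" (0 to 1); they miss things now and then, are a little off and sometimes report something else, mostly with a low value. They report only what shows in the picture. A call takes as long as a camera call.
- spot_in(camera, label): "box" ([left, top, right, bottom] in pixels, round what is visible of it).
- tip_of(camera, label): "xy" ([column, row] in pixels: a listed point, or the origin of a listed thing).
The state is a dict: "time": time; "joint_positions": joint angles; "joint_velocities": joint speeds; "joint_efforts": joint torques, N m; "tool_pos": TCP position; "orientation": TCP orientation; "contact_force": force on the tool from outside, world axes, zero at the start; "wrist_torque": the same for the moment, N m; "gripper_width": finger opening in m; "finger_force": force on a finger pad.
Only numpy, scipy, OpenCV 4.12 (cv2) and the standard library are available. Lean on these libraries where they do the work, as an engineer would, in place of code of your own. Each camera call takes 0.05 s, during which the arm holds its last target. There are 200 camera calls.

TASK

Push the counterweighted hold-down arm up off the bao plank and past its balance point, so that it tips back and stays raised by itself. Then push the freed plank along its channel until its end meets the end stop, and take the hand away. Only push with the fingers: do not grip the arm, do not shift the plank before the arm is up, do not lift the plank, and leave the tools and the marble dish where they are.

Things in the scene. Friction and masses are not known exactly. Their poses are not given: they have to be found in the camera images.
- jig: Fixed plywood bed 470 x 215 x 12 mm on the cart top (z = 0), random place and yaw. Origin on the cart top under the channel's middle line; +y along the channel to the end stop, +x across to the hinge bracket. Channel: fence at +x (top 32 mm up), low rail at -x (top 22 mm), 2 mm play each side of the plank. Bracket 64 mm wide, 146 mm tall, at x 68 to 128 mm, y 0. Bed ends at y -250 mm.
- hinge (a point): Hinge axis of the hold-down arm, middle of its pin, at (90, 0, 100) mm in the jig's frame. The pin runs along the jig's y axis.
- holddown (a joint): Hold-down arm's angle: 0 down (rubber foot on the plank, arm points to the jig's -x), grows as it rises, stop at 1.85 rad. A steel drum counterweight (52 mm) behind and above the hinge balances it near 0.9 rad: below that it falls back down, above it falls on to the stop by itself and stays. Free hinge, slightly damped; about 2 N across the arm at the T-handle lifts it.
- tbar (a point): Wooden T-handle on the arm's free end: round bar 16 mm thick, 120 mm long, along the jig's y. This point is its centre. Arm down: 150 mm to the jig's -x of the hinge and 110 mm above it (210 mm above the cart); swings about the hinge at 186 mm radius, up and to +x. A 14 mm stem joins its middle from +x and below; its -x face and underside are free to push.
- plank_center (a point): Centre, half-way up, of the loose dark sapele plank with six pits (46 mm wide, 18 deep): 360 mm (y) x 100 (x) x 30 high, 0.5 to 0.8 kg, axes parallel to the jig's. It lies in the channel, underside 12 mm and top 42 mm above the cart. Its free end is 180 mm to -y of this point; the other end, to +y, must meet the end stop, 40 to 80 mm away at the start.
- stop_face (a point): Middle of the end stop's face that looks to the jig's -y, at (0, 200, 27) mm in the jig's frame. The plank is home when its centre is 180 mm to -y of this point.
- rasp: Half-round rasp with a red handle, 330 mm long, lying loose on the cart; leave it alone. Origin under the middle, handle to its -x.
- sanding_block: Loose pale ash sanding block, 60 x 100 x 35 mm; leave it alone. Origin under its centre.
- bradawl: Loose brass-capped bradawl, 130 mm long, 26 mm thick; leave it alone. Origin under the front end of its handle.
- marble_dish: Loose wooden dish, 100 mm wide and 28 mm high, with four glass marbles; leave it alone. Origin under its centre.

How it is judged:
On the way:
1. the hold-down arm is past its balance point and back on its stop (value of joint holddown above 1.6 rad), for 0.2 s.
At the end, for the whole second after the job is handed in: The hold-down arm stands raised past 1.6 rad by itself, and the plank lies flat in its channel with its end within 5 mm of the end stop, at rest (value of joint holddown above 1.6 rad and y of plank_center in the frame of stop_face above -0.185 m and height (world z) of plank_center between 0.024 and 0.031 m and linear speed of plank below 0.01 m/s and velocity of joint holddown between -0.1 and 0.1 rad/s); the robot touches nothing.
It fails at once if the plank was shifted over 15 mm while the arm was still down (value of joint holddown below 0.8 rad and distance of plank_center from where it was at the start of the episode above 0.015 m).
It fails at once if the hold-down arm was gripped or struck hard (over 30 N) (contact force between the fingers and holddown above 30 N).
It fails at once if the plank was lifted or tipped (height (world z) of plank_center above 0.04 m or angle between plank_center's own z axis and vertical above 0.12 rad).
It fails at once if a tool or the marble dish was disturbed (over 25 mm) (distance of any of rasp, sanding_block, bradawl, marble_dish from where it was at the start of the episode above 0.025 m).
It also fails if it takes over 48 s, if anything falls off the work surface, if the arm or the gripper's body presses on something with over 40 N, if the wrist force passes 120 N, or if a joint passes its speed limit or range.

## Working session

There is one attempt and no reset: what is moved stays moved. The work goes in short steps, each a Python script; the robot and the scene stay as the last script left them, time stands still between calls to the robot, and variables do not carry over. Pictures are saved under pics/ and viewed, at most 10 in all, crops included, and the job is handed in when it is done.

```bash
mkdir -p pics
cat > h.py <<'E'
import numpy as np, cv2
from bench import *
def pt(name,uv,depth,win=2):
    c=camera_info(name);K=np.array(c["camera_matrix"]);u,v=uv
    p=depth[int(v)-win:int(v)+win+1,int(u)-win:int(u)+win+1];p=p[p>0]
    z=np.median(p)
    return np.array(c["eye"])+np.array(c["rotation"])@(np.linalg.inv(K)@[u,v,1]*z)
def save(n,img): cv2.imwrite("pics/"+n,img[:,:,::-1])
E
python3 - <<'E'
from h import *
print(nose_length if not callable(nose_length) else nose_length())
for c in("scene","side"):
    im,d=camera(c);save(c+"0.png",im)
    ci=camera_info(c);print(c,ci["eye"])
    for l in("hinge","tbar","plank_center","stop_face","jig","marble_dish","rasp","sanding_block","bradawl"):
        r=tip_of(c,l)[:1]
        for q in r: print(l,round(q["score"],2),np.round(q["xy"]),np.round(pt(c,q["xy"],d),3))
print(observe())
E
```

```text
0.025
scene [1.07248317 0.62134088 1.31060294]Traceback (most recent call last):
  File "<stdin>", line 8, in <module>
  File "h.py", line 7, in pt
    return np.array(c["eye"])+np.array(c["rotation"])@(np.linalg.inv(K)@[u,v,1]*z)
                              ~~~~~~~~~~~~~~~~~~~~~~~^^~~~~~~~~~~~~~~~~~~~~~~~~~~~
ValueError: matmul: Input operand 1 has a mismatch in its core dimension 0, with gufunc signature (n?,k),(k,m?)->(n?,m?) (size 3 is different from 4)
```

```bash
sed -i 's/np.array(c\["rotation"\])@/R.from_quat(c["rotation"]).as_matrix()@/; 1a from scipy.spatial.transform import Rotation as R' h.py
python3 - <<'E'
from h import *
for c in("scene","side"):
    im,d=camera(c);save(c+"0.png",im)
    ci=camera_info(c);print(c,ci["eye"])
    for l in("hinge","tbar","plank_center","stop_face","jig","marble_dish","rasp","sanding_block","bradawl"):
        r=tip_of(c,l)[:1]
        for q in r: print(l,round(q["score"],2),np.round(q["xy"]),np.round(pt(c,q["xy"],d),3))
print(observe())
E
```

```text
scene [1.07248317 0.62134088 1.31060294]
hinge 0.81 [278. 276.] [0.657 0.011 0.147]
tbar 0.81 [336. 223.] [0.492 0.024 0.216]
plank_center 0.63 [307. 267.] [0.574 0.016 0.107]
stop_face 0.88 [355. 342.] [0.6   0.213 0.039]
jig 0.56 [317. 286.] [0.565 0.04  0.039]
marble_dish 0.72 [437. 424.] [0.592 0.464 0.004]
rasp 0.66 [212. 167.] [ 0.514 -0.478  0.015]
sanding_block 0.81 [471. 371.] [0.455 0.44  0.035]
bradawl 0.64 [438. 298.] [ 0.345  0.252 -0.002]
side [-0.07023809 -0.77991766  1.23141065]
hinge 0.88 [367. 220.] [ 0.634 -0.007  0.107]
tbar 0.65 [312. 207.] [0.489 0.031 0.216]
plank_center 0.83 [341. 255.] [ 0.543 -0.016  0.038]
stop_face 0.66 [309. 203.] [0.493 0.051 0.212]
jig 0.7 [339. 260.] [ 0.534 -0.02   0.03 ]
marble_dish 0.66 [260. 161.] [0.582 0.441 0.022]
rasp 0.92 [458. 405.] [ 0.5   -0.486  0.014]
sanding_block 0.65 [219. 184.] [0.427 0.417 0.033]
bradawl 0.71 [338. 258.] [ 0.532 -0.016  0.037]
{'time': 1.1, 'joint_positions': array([ 1.38665341e+00,  2.55093112e-01,  1.08211910e-01, -2.41352158e-05,
       -1.42389146e+00, -2.84591506e-01]), 'joint_velocities': array([ 4.75917381e-04, -3.27515006e-03,  7.38281838e-04,  3.52943277e-04,
       -4.56172410e-05, -3.19919813e-04]), 'joint_efforts': array([-6.47170236e-04, -3.86411226e+01,  2.38074338e+01,  5.36807165e+00,
       -4.88511396e-04,  4.65632780e-06]), 'tool_pos': array([0.2484392 , 0.49068844, 0.25628782]), 'orientation': array([ 9.72661076e-01, -2.32229263e-01, -1.25166222e-05, -1.12182523e-05]), 'contact_force': array([0.13063237, 0.76031245, 0.16720128]), 'wrist_torque': array([ 0.00877952, -0.01981483,  0.00823979]), 'finger_force': 0.0, 'gripper_width': 0.08518486411441774}
```

View pics/scene0.png

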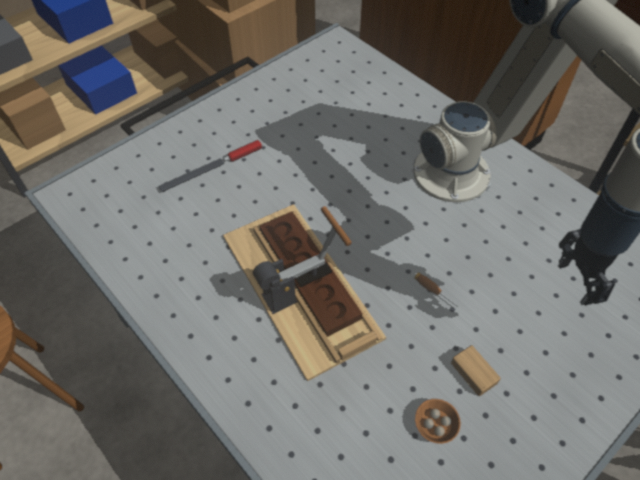

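View pics/side0.png

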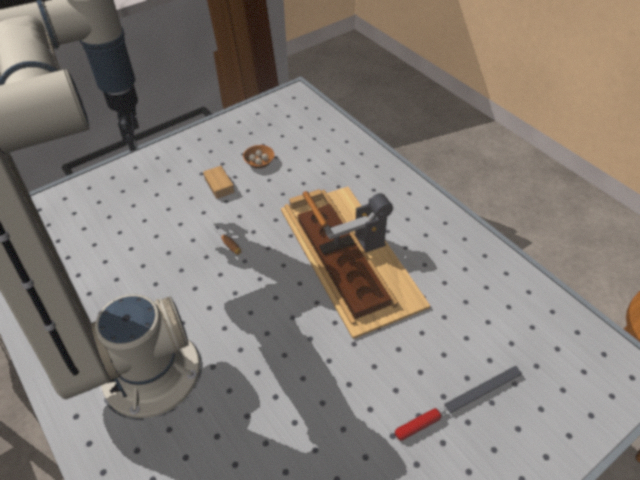

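Run:
```python
from h import *
P=[];Q=[]
T=[]
for c in("scene","side"):
    im,d=camera(c);ci=camera_info(c);K=np.array(ci["camera_matrix"])
    v,u=np.mgrid[:480,:640]
    X=np.stack([u,v,np.ones_like(u)],-1).reshape(-1,3)@np.linalg.inv(K).T*d.reshape(-1,1)
    W=X@R.from_quat(ci["rotation"]).as_matrix().T+ci["eye"]
    rgb=im.reshape(-1,3).astype(int)
    reg=(d.reshape(-1)>0)&(W[:,0]>.38)&(W[:,0]<.85)&(W[:,1]>-.35)&(W[:,1]<.35)
    bed=reg&(rgb[:,0]-rgb[:,2]>35)&(W[:,2]<.06)&(W[:,2]>.0)
    pl=reg&(W[:,2]>.034)&(W[:,2]<.05)&(rgb[:,0]<120)&(rgb[:,0]-rgb[:,2]>12)
    tb=reg&(W[:,2]>.19)&(W[:,2]<.235)&(rgb[:,0]-rgb[:,2]>25)
    for n,m in(("bed",bed),("plank",pl),("tbar",tb)):
        mk=cv2.morphologyEx(m.reshape(480,640).astype(np.uint8),cv2.MORPH_OPEN,np.ones((2,2)))
        _,lab,st,_=cv2.connectedComponentsWithStats(mk)
        s=(lab==1+np.argmax(st[1:,4])).ravel() if n!="plank" else mk.ravel()>0
        r=cv2.minAreaRect(W[s,:2].astype(np.float32));print(c,n,s.sum(),np.round(r[0],4),np.round(r[1],4),round(r[2],2),np.round(np.median(W[s,2]),4))
        print(np.round(cv2.boxPoints(r),3).tolist())
```

```text
scene bed 6038 [0.7333 0.3259] [0.859 0.267] 58.32 0.0154
[[0.39399999380111694, 0.029999999329447746], [0.6209999918937683, -0.10999999940395355], [1.0720000267028809, 0.6209999918937683], [0.8450000286102295, 0.7620000243186951]]
scene plank 3042 [0.7154 0.2572] [0.9969 0.2159] 57.78 0.0418
[[0.3580000102519989, -0.10700000077486038], [0.5410000085830688, -0.22200000286102295], [1.0720000267028809, 0.6209999918937683], [0.8899999856948853, 0.7360000014305115]]
scene tbar 237 [ 0.4346 -0.025 ] [0.2605 0.07  ] 42.2 0.2166
[[0.3149999976158142, -0.08699999749660492], [0.3619999885559082, -0.1379999965429306], [0.5550000071525574, 0.03700000047683716], [0.5080000162124634, 0.08799999952316284]]
side bed 7130 [ 0.3837 -0.3485] [1.2033 0.3476] 59.66 0.0167
[[-0.07000000029802322, -0.7799999713897705], [0.23000000417232513, -0.9549999833106995], [0.8379999995231628, 0.08299999684095383], [0.5379999876022339, 0.2590000033378601]]
side plank 2743 [ 0.3329 -0.3504] [1.1587 0.2126] 57.21 0.0412
[[-0.07000000029802322, -0.7799999713897705], [0.10899999737739563, -0.8949999809265137], [0.7360000014305115, 0.07900000363588333], [0.5569999814033508, 0.1940000057220459]]
side tbar 262 [0.5431 0.0937] [0.2825 0.0584] 53.36 0.2154
[[0.4350000023841858, -0.0020000000949949026], [0.4819999933242798, -0.03700000047683716], [0.6510000228881836, 0.1899999976158142], [0.6039999723434448, 0.22499999403953552]]
```

```bash
cat >> h.py <<'E'
def cloud(c):
    im,d=camera(c);ci=camera_info(c);K=np.array(ci["camera_matrix"])
    v,u=np.mgrid[:480,:640]
    X=np.stack([u,v,np.ones_like(u)],-1).reshape(-1,3)@np.linalg.inv(K).T*d.reshape(-1,1)
    W=X@R.from_quat(ci["rotation"]).as_matrix().T+ci["eye"]
    return im,W,im.reshape(-1,3).astype(int),d.reshape(-1)>0
E
python3 - <<'E'
from h import *
for c in("scene","side"):
    im,W,rgb,ok=cloud(c)
    reg=ok&(W[:,0]>.38)&(W[:,0]<.85)&(W[:,1]>-.35)&(W[:,1]<.35)
    bed=reg&(rgb[:,0]-rgb[:,2]>35)&(W[:,2]<.06)&(W[:,2]>.0)
    pl=reg&(W[:,2]>.036)&(W[:,2]<.048)&(rgb[:,0]<120)&(rgb[:,0]-rgb[:,2]>12)
    tb=reg&(W[:,2]>.19)&(W[:,2]<.235)&(rgb[:,0]-rgb[:,2]>25)
    for n,m in(("bed",bed),("plank",pl),("tbar",tb)):
        mk=cv2.morphologyEx(m.reshape(480,640).astype(np.uint8),cv2.MORPH_OPEN,np.ones((3,3)))
        if n=="tbar": mk=m.reshape(480,640).astype(np.uint8)
        _,lab,st,_=cv2.connectedComponentsWithStats(mk)
        s=(lab==1+np.argmax(st[1:,4])).ravel() if n!="plank" else (mk.ravel()>0)
        s&=m
        r=cv2.minAreaRect(W[s,:2].astype(np.float32));print(c,n,s.sum(),np.round(r[0],4),np.round(r[1],4),round(r[2],2),np.round(np.median(W[s,2]),4))
        print(*[np.round(x,3) for x in cv2.boxPoints(r)])
E
```

```text
scene bed 5140 [0.6018 0.0902] [0.272  0.2203] 77.56 0.0143
[ 0.465 -0.019] [ 0.68  -0.066] [0.739 0.199] [0.524 0.247]
scene plank 2681 [ 0.5477 -0.0157] [0.3637 0.1028] 77.45 0.0422
[ 0.458 -0.182] [ 0.558 -0.204] [0.637 0.151] [0.537 0.173]
scene tbar 235 [0.4945 0.0262] [0.1206 0.0151] 76.87 0.2167
[ 0.473 -0.031] [ 0.488 -0.034] [0.516 0.083] [0.501 0.087]
side bed 7100 [0.586  0.0102] [0.5097 0.2245] 77.74 0.0162
[ 0.422 -0.215] [ 0.642 -0.263] [0.75  0.235] [0.53  0.283]
side plank 2434 [ 0.5439 -0.0122] [0.3678 0.1023] 77.37 0.0416
[ 0.454 -0.18 ] [ 0.554 -0.203] [0.634 0.156] [0.534 0.178]
side tbar 263 [0.4917 0.0277] [0.1218 0.0158] 78.2 0.2157
[ 0.472 -0.03 ] [ 0.487 -0.033] [0.512 0.086] [0.496 0.089]
```

```bash
cat >> h.py <<'E'
a=np.deg2rad(-12.6);jx=np.array([np.cos(a),np.sin(a),0]);jy=np.array([-np.sin(a),np.cos(a),0]);jz=np.array([0,0,1.])
O=np.array([.5515,.0139,0])
J=lambda x,y,z:O+x*jx+y*jy+z*jz
Q=R.from_matrix(np.stack([jx,-jy,-jz],1)).as_quat()
def st(n=""):
    o=observe();print(n,round(o["time"],2),np.round(o["tool_pos"],3),"F",np.round(o["contact_force"],1))
E
python3 - <<'E'
from h import *
set_gripper(0.0)
reach(J(-.12,-.03,.30),Q);st("pre")
move_linear(J(-.12,-.03,.217));st("down")
bar=lambda th:(.09-.186*np.cos(.633+th),.1+.186*np.sin(.633+th))
def go(th,off,v=.06):
    x,z=bar(th);move_linear(J(x-off,-.03,z+.004),v=v)
go(0,.024);st("near")
go(0,.017);st("touch")
for th in np.arange(.15,.61,.15): go(th,.017);st("%.2f"%th)
im,d=camera("side");save("mid.png",im[120:360,180:500])
E
```

```text
pre 3.93 [0.428 0.011 0.3  ] F [-0.2 -0.1 -0.5]
down 4.63 [0.428 0.011 0.218] F [-0.2 -0.6  0.9]
near 5.38 [0.463 0.003 0.214] F [ 0.5 -0.2  0.9]
touch 5.65 [0.469 0.001 0.214] F [-5.   1.   3.1]
0.15 6.27 [ 0.486 -0.002  0.236] F [-8.6  1.9  4.9]
0.30 6.88 [ 0.508 -0.007  0.253] F [-5.   1.4  4.6]
0.45 7.5 [ 0.531 -0.012  0.268] F [-1.9  0.1  0.6]
0.60 8.12 [ 0.556 -0.018  0.279] F [ 0.2  1.1 -1.1]
```

View pics/mid.png

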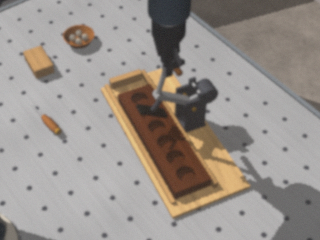

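The arm is raised with the bar against the fingers (crop ~(165,75)) and its foot hanging off the plank (~(150,108)). I'll keep pushing along the arc.

Run:
```python
from h import *
bar=lambda th:(.09-.186*np.cos(.633+th),.1+.186*np.sin(.633+th))
for th in (.75,.9,1.05,1.2):
    x,z=bar(th);move_linear(J(x-.017,-.03,z+.004),v=.06);st("%.2f"%th)
wait(.8);move_linear(J(0,-.03,.32));move_linear(J(-.1,-.12,.32),v=.2);st("away")
im,d=camera("side");save("up.png",im[120:360,180:500])
print(tip_of("side","tbar")[:1])
q=tip_of("side","tbar")[:1]
if q: print(pt("side",q[0]["xy"],d), J(.09+.186*np.cos(.66),0,.1+.186*np.sin(.66)))
```

```text
0.75 8.78 [ 0.582 -0.024  0.286] F [-0.8 -0.5 -0.3]
0.90 9.4 [ 0.609 -0.03   0.29 ] F [-0.4  0.4 -0.1]
1.05 10.02 [ 0.636 -0.036  0.289] F [ 0.  -0.  -0.5]
1.20 10.63 [ 0.663 -0.042  0.284] F [0.6 0.3 0.8]
away 13.25 [ 0.428 -0.081  0.32 ] F [-0.4  0.2 -1.2]
[{'xy': [422.8, 169.3], 'score': 0.93}]
[ 0.78811168 -0.03388361  0.21912644] [ 0.78273231 -0.03778654  0.21403973]
```

View pics/up.png

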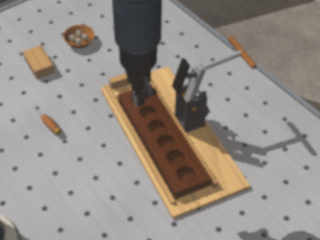

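The T-bar (crop ~(243,52)) sits on the stop side, and its measured position matches 1.85 rad. Next is the plank.

Run:
```python
from h import *
reach(J(0,-.245,.20),Q);move_linear(J(0,-.245,.045));st("low")
f0=observe()["contact_force"]@jy
y=-.225
move_linear(J(0,y,.045),v=.05)
while y<-.160:
    y+=.003;move_linear(J(0,y,.045),v=.03)
    f=observe()["contact_force"]@jy-f0
    print(round(y,3),round(f,1),end="; ")
    if f<-14:break
st("end")
im,W,rgb,ok=cloud("side")
pl=ok&(W[:,0]>.38)&(W[:,0]<.75)&(abs(W[:,1])<.35)&(W[:,2]>.036)&(W[:,2]<.048)&(rgb[:,0]<120)&(rgb[:,0]-rgb[:,2]>12)
s=(cv2.morphologyEx(pl.reshape(480,640).astype(np.uint8),cv2.MORPH_OPEN,np.ones((3,3))).ravel()>0)&pl
yy=(W[s]-O)@jy;print(np.percentile(yy,[0,.5,99.5,100]))
save("home.png",im[120:360,180:500])
```

```text
low 15.4 [ 0.499 -0.225  0.046] F [ 0.7 -0.1 -0.6]
-0.222 0.3; -0.219 -1.3; -0.216 -2.0; -0.213 -1.8; -0.21 -1.4; -0.207 -0.4; -0.204 -0.8; -0.201 -0.9; -0.198 -1.5; -0.195 -1.1; -0.192 -1.9; -0.189 -0.8; -0.186 -0.9; -0.183 -0.3; -0.18 -1.7; -0.177 0.2; -0.174 -1.3; -0.171 -8.4; -0.168 -19.1; end 20.7 [ 0.514 -0.154  0.045] F [ -1.7 -19.2  -2. ]
[-0.1615442  -0.15817418  0.19558871  0.20150465]
```

View pics/home.png

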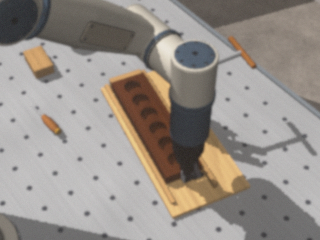

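Push force rose sharply to 19 N and the plank spans y −160 to +200 mm, so it is against the end stop (crop ~(125,75)). I'll back off, check and hand in.

Run:
```python
from h import *
move_linear(J(0,-.22,.045),v=.05);move_linear(J(0,-.22,.20));wait(.5);st("away")
im,W,rgb,ok=cloud("scene");d=camera("scene")[1]
pl=ok&(W[:,0]>.38)&(W[:,0]<.75)&(abs(W[:,1])<.35)&(W[:,2]>.036)&(W[:,2]<.048)&(rgb[:,0]<120)&(rgb[:,0]-rgb[:,2]>12)
s=(cv2.morphologyEx(pl.reshape(480,640).astype(np.uint8),cv2.MORPH_OPEN,np.ones((3,3))).ravel()>0)&pl
print(np.percentile((W[s]-O)@jy,[0,.5,99.5,100]))
q=tip_of("scene","tbar")[:1]
if q:print(q,pt("scene",q[0]["xy"],d))
print(hand_in())
```

```text
away 23.62 [ 0.503 -0.201  0.2  ] F [ 0.2 -0.5 -0.6]
[-0.16334134 -0.15865198  0.19865304  0.20071177]
[{'xy': [217.2, 276.9], 'score': 0.62}] [ 0.78139373 -0.03722026  0.21965592]
the job is handed in; nothing more can be done
None
```

The job is handed in at about 24 s: the hold-down arm stands raised on its stop by itself, the plank's end measures within about 2 mm of the end stop, and the hand is clear; the judge's verdict was not shown.

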